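# Rock the bead sorter's seesaw gate and feed the beads down the other chute

## Robot

A 6-joint arm with a two-finger parallel gripper is mounted at the origin on the work surface. World frame = base frame: x ahead of the robot, y to its left, z up, the work surface at z = 0. Lengths are in m, angles in rad, forces in N, time in s.
With the tool pointing down it reaches from about 0.35 to 0.775 m from the base axis. Payload 7.3 kg.
Tool frame: the origin (TCP) lies between the finger pads; the fingertips stand 8 mm ahead of it and the grasp point (between the pads) lies 11 mm behind it (robot.nose_length is the distance from the TCP to the fingertips, in m); z points along the fingers, y is the line along which they close (so a half turn about z gives the same grasp; the last joint's range is limited). The gripper opens to 92 mm and grips with 3 to 60 N. Pads are 19 mm wide; open, the fingers measure 130 mm over their backs; the gripper's body (75 mm by 190 mm) begins 47 mm behind the grasp point.
Start: joints at [1.139, 0.342, 1.524, -0, 1.275, -0.146], TCP at [0.148, 0.504, 0.235] pointing down, gripper open.
Joint ranges: [-2.53, 2.53], [-0.77, 2.02], [0.04, 2.7], [-1, 4.14], [0.28, 2.66], [-3.11, 3.11]. Speed limits (rad/s): [2.57, 2.57, 3.14, 3.14, 3.14, 3.14].

## Interface

Orientations are given as [roll, pitch, yaw] about the fixed x, y, z axes, in that order (R = Rz(yaw) Ry(pitch) Rx(roll)).
In Python, from cell import robot gives the robot as it stands. The module is installed in compiled form; this text tells all that it offers.
- The arm moves only by the shell command python3 -m jog 'ROWS' [FORCE]. ROWS is JSON, a list that holds one entry, the list of rows, each a list of 5 numbers: the gripper's target within -1 to 1 (fully open at 1, half-way at 0, shut at -1), then the shift along the tool's x, y, z in m, then the turn about the tool's z in rad. A call has 1 to 5 rows; each row is the pose to reach, as a shift and turn from the pose commanded when the call began, along the tool's axes at that moment; what a row does not reach only later rows make up. A row lasts 1/12 s, in which the tool goes at most 41.7 mm and 7.16 degrees, less where a joint would pass 70% of its speed; a pose out of reach is approached as far as the arm can. A call with a gripper value outside its range is refused whole. The fingers move at their own pace and stop on an object; FORCE is the grip in N (left out, the last holds). Time passes only in rows, so rows that repeat a pose let the fingers close. It gives the time, the measured TCP pose, the force, the opening and the grip force at its end, in the units of the state.
- robot.observe(): the state, without advancing time (a new reading comes with each control period).
- robot.read_camera(name): name is "scene" or "side" or "wrist"; returns the picture (420x560x3 uint8, red, green, blue); there is no depth.
- robot.camera_model(name): a dict with "camera_matrix" (3x3 intrinsics, pixels), "position" and "attitude" of the camera in the world; the wrist camera has in their place "mount" (4x4, takes a point from camera to tool coordinates, whose origin is the TCP and whose axes are the flange's). Camera axes: x right, y down, z forward; pixel columns grow to the right and rows downward; lengths in m; the calibration is good to about 2 mm. A picture is of the moment at which its call begins: read the wrist's pose just before it. camera_model takes no time and is no camera call.
- robot.hand_in(): hands the job in; it is judged then, once.
The state is a dict: "time": time; "qpos": joint angles; "qvel": joint speeds; "joint_efforts": joint torques, N m; "tool_pos": TCP position; "tool_rot": TCP orientation; "contact_force": force on the tool from outside, world axes, zero at the start; "torque": the same for the moment, N m; "opening": finger opening in m; "grip_force": force on a finger pad.
Only numpy, scipy, OpenCV 4.12 (cv2) and the standard library are available. Lean on these libraries where they do the work, as an engineer would, in place of code of your own. Each camera call takes 0.05 s, during which the arm holds its last target. There are 200 camera calls.

## Task

The bead sorter's seesaw gate is tipped towards one tray. With a fingertip, rock it over so that it rests tipped the other way, then push the three waiting beads along the feed lane and off its edge, so that all three roll down the other chute into the tray there. Only press and push: do not pick up or carry the beads, do not lean hard on the sorter, spill none, and leave the bobbin, the spool and the dish where they stand.

Things in the scene. Friction and masses are not known exactly. Their poses are not given: they have to be found in the camera images.
- sorter: Fixed wooden bead sorter, left-right symmetric. Origin on the table right under the gate's pivot; z up; x along the feed lane, from its open rear to the gate; y left, along the gate. A bead pushed off the lane drops 30 mm onto the gate's middle and rolls to the low end, down a fixed chute (y 112 to 202 mm either side) into that side's tray. Base board 10 mm thick, 110 mm wide, 660 mm long (y).
- lane_edge (a point): Middle of the feed lane's front edge, at floor height (sorter x = -22, y = 0, z = 130 mm). A lip along the edge, 2.5 mm high, 4 mm thick, keeps the beads waiting. The lane runs 165 mm back (-x), its floor rising gently (0.04 rad) to z = 137 mm at its open rear. 38 mm wide inside, 50 mm outside; side walls stand only 8 mm above its floor. Open above and behind.
- tray_left (a point): Centre of the floor of the left catch tray (sorter y = +260, z = 14 mm). Tray inside about 98 x 108 mm, side walls to z = 60 mm, outer end wall to z = 80 mm, inner end wall under the chute to z = 38 mm.
- tray_right (a point): Centre of the floor of the right catch tray (sorter y = -260 mm), the same as the left one.
- gate (a joint): Tilt of the seesaw gate, rad; stops at -0.22 and +0.22. Positive: left (+y) end up, right end down, beads run right. Negative: left end down, beads run left. Pivot along the sorter's x at z = 100 mm. Top-heavy (brass weight): it falls to one stop or the other and stays; under 1 N down on the raised end brings it past level, then it drops the rest of the way itself.
- gate_left (a point): Point on the floor of the gate, a straight plywood trough 216 mm long (y), 46 mm wide outside, 38 mm inside, walls 11.5 mm above its floor. On the centre line, 100 mm left of the pivot, 8 mm from the left end; moves with the gate: z = 122 mm with this end up, 78 mm down, 100 mm level.
- gate_right (a point): The same point 100 mm right of the pivot, 8 mm from the right end.
- gate_weight (a point): Centre of the gate's brass weight, a disc 36 mm in diameter and 22 mm thick (along x) on an upright stem, 80 mm above the pivot and 29 mm beyond it in x; it leans towards the low end.
- bead1: Waiting bead: dark lacquered wooden ball 32 mm in diameter, 15 g, slippery, rolls freely. Origin at its centre. The front one, against the lane's lip, centre about 13 mm behind the lane's front edge.
- bead2: Waiting bead: dark lacquered wooden ball 32 mm in diameter, 15 g, slippery, rolls freely. Origin at its centre. The middle one, touching or just behind the front one.
- bead3: Waiting bead: dark lacquered wooden ball 32 mm in diameter, 15 g, slippery, rolls freely. Origin at its centre. The rear one; its back lies about 93 mm behind the lane's front edge.
- bobbin: Bystander: brass gold-thread bobbin with a thin spindle on top, 48 mm wide, 87 mm tall, standing upright; origin at the centre of its foot. Stands on the robot's side of the sorter, left or right of the lane.
- spool: Bystander: white thread spool, 42 mm wide, 55 mm tall, upright; origin at the centre of its foot. On the robot's side, on the other side of the lane.
- dish: Bystander: small white china dish, 64 mm wide, 35 mm tall, on the far side of the sorter; origin at the centre of its foot.
Not all that is in view belongs to the job. What is shaped like the bead3 but yellow is not meant.

How it is judged:
By the outcome, as a careful person would: the job done as asked, in the order asked, and still so for the second after the job is handed in, with the robot touching nothing.
It also fails if it takes over 48 s, if anything falls off the work surface, if the arm or the gripper's body presses on something with over 40 N, if the wrist force passes 120 N, or if a joint passes its speed limit or range.

## Working session

There is one attempt and no reset: what is moved stays moved. The work goes in short steps, Python scripts to look and compute and a shell command to move; the robot and the scene stay as the last step left them, time stands still between calls to the robot, and variables do not carry over. Pictures are saved under pics/ and viewed, at most 11 in all, crops included, and the job is handed in when it is done.

```bash
mkdir -p pics
python3 - <<'E'
from cell import robot
import cv2,numpy as np
s=robot.observe();print({k:np.round(v,3).tolist() for k,v in s.items()})
for n in("scene","side"):
    cv2.imwrite(f"pics/{n}0.png",robot.read_camera(n)[:,:,::-1]);print(n,robot.camera_model(n))
print(robot.camera_model("wrist"),robot.nose_length)
E
```

```text
{'time': 0.0, 'qpos': [1.139, 0.343, 1.525, -0.0, 1.275, -0.146], 'qvel': [0.001, 0.001, 0.0, 0.001, 0.0, -0.001], 'joint_efforts': [-0.001, -43.125, -24.422, 0.072, 0.056, -0.0], 'tool_pos': [0.148, 0.503, 0.234], 'tool_rot': [-3.14, -0.0, 2.856], 'contact_force': [0.283, 0.175, -0.469], 'torque': [-0.005, 0.022, 0.02], 'grip_force': 0.0, 'opening': 0.092}
scene {'camera_matrix': array([[541.8923556 ,   0.        , 271.6306568 ],
       [  0.        , 541.8923556 , 213.77763804],
       [  0.        ,   0.        ,   1.        ]]), 'position': array([ 1.24515526, -0.62787779,  0.74180879]), 'attitude': array([-2.1418912 ,  0.01487998,  0.7834694 ])}
side {'camera_matrix': array([[387.47054515,   0.        , 284.74020797],
       [  0.        , 387.47054515, 208.31420012],
       [  0.        ,   0.        ,   1.        ]]), 'position': array([ 0.25555683, -0.34678273,  0.71811701]), 'attitude': array([-2.47233385,  0.00701827, -0.65578031])}
{'camera_matrix': array([[290.47881819,   0.        , 274.39585598],
       [  0.        , 290.47881819, 213.15912969],
       [  0.        ,   0.        ,   1.        ]]), 'mount': array([[ 3.64262860e-04, -9.50926506e-01, -3.09416625e-01,
         8.44346112e-02],
       [ 9.99999798e-01,  5.07774018e-04, -3.83279298e-04,
         1.81613458e-04],
       [ 5.21584167e-04, -3.09416423e-01,  9.50926498e-01,
        -1.50355321e-01],
       [ 0.00000000e+00,  0.00000000e+00,  0.00000000e+00,
         1.00000000e+00]])} 0.008
```

View pics/scene0.png

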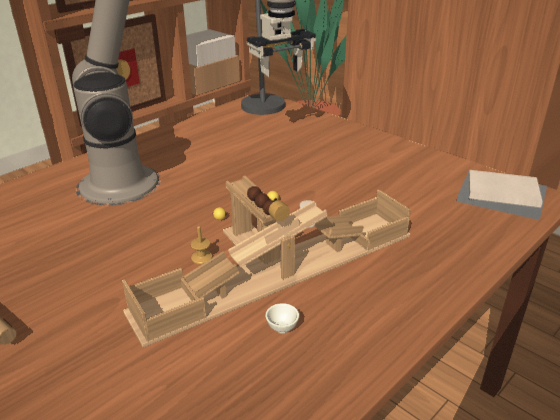

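View pics/side0.png

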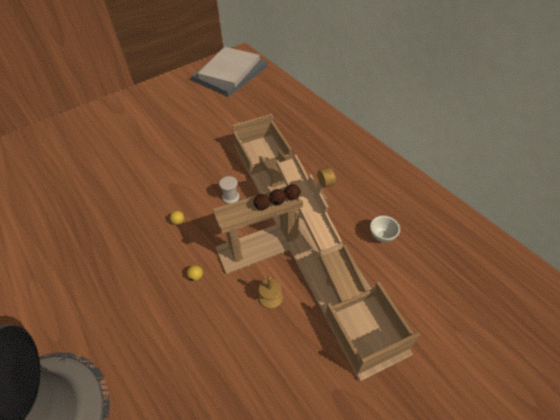

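The scene view shows the raised gate end at right (325,210), the low end at left (237,255), and the dark beads at about (254,193) to (270,207). The yellow balls at (220,214) and (273,196) in scene, (177,217) and (195,272) in side, are distractors. I'll fit the sorter pose next and check it with an overlay.

```bash
cat > h.py <<'E'
import numpy as np,cv2
from scipy.spatial.transform import Rotation as R
from scipy.optimize import least_squares
from cell import robot
def proj(n,P,s=None):
    m=robot.camera_model(n);P=np.atleast_2d(P)
    if n=="wrist":
        T=np.array(m["mount"]);A=R.from_euler('xyz',s["tool_rot"]).as_matrix()
        Rw=A@T[:3,:3];p=np.array(s["tool_pos"])+A@T[:3,3]
    else: Rw=R.from_euler('xyz',m["attitude"]).as_matrix();p=np.array(m["position"])
    c=(P-p)@Rw;K=np.array(m["camera_matrix"]);q=c@K.T
    return q[:,:2]/q[:,2:]
def ray(n,uv):
    m=robot.camera_model(n);Rw=R.from_euler('xyz',m["attitude"]).as_matrix()
    d=Rw@np.linalg.inv(m["camera_matrix"])@[*uv,1];return np.array(m["position"]),d
def onz(n,uv,z):
    p,d=ray(n,uv);return p+d*(z-p[2])/d[2]
def S(X,P):  # sorter mm -> world m
    P=np.atleast_2d(P)/1000.;c,s=np.cos(X[2]),np.sin(X[2])
    return np.c_[X[0]+c*P[:,0]-s*P[:,1],X[1]+s*P[:,0]+c*P[:,1],P[:,2]]
E
python3 - <<'E'
from h import *
obs={"scene":[((137,340),(55,-330,5)),((411,240),(55,330,5)),((254,193),(-99,0,149)),((263,200),(-67,0,148))],
"side":[((411,349),(55,-330,5)),((357,372),(-55,-330,5)),((292,191),(-35,0,147)),((277,197),(-67,0,148)),((262,201),(-99,0,149))]}
f=lambda X:np.concatenate([(proj(n,S(X,[b for a,b in o]))-[a for a,b in o]).ravel() for n,o in obs.items()])
best=min((least_squares(f,[.6,.1,y],loss='soft_l1') for y in(-.6,0,.6)),key=lambda r:r.cost)
X=best.x;print(X,best.fun.reshape(-1,2).round(1).tolist());np.save("X.npy",X)
out=[]
for n,(cx,cy) in(("scene",(270,250)),("side",(310,240))):
    im=robot.read_camera(n)[:,:,::-1];k=2.6 if n=="scene" else 2.2
    w=150;h=110
    c=cv2.resize(im[cy-h:cy+h,cx-w:cx+w],None,fx=2.6,fy=2.6,interpolation=cv2.INTER_CUBIC)
    pr=lambda P:((proj(n,S(X,P))-[cx-w,cy-h])*2.6).round().astype(int)
    for t,col in((.22,(0,255,0)),(-.22,(255,0,255))):
        q=pr([(x,y*np.cos(t),100+y*np.sin(t)) for x,y in((-23,-108),(23,-108),(23,108),(-23,108))])
        cv2.polylines(c,[q],True,col,1)
    for P in([(a,b,10) for a,b in((-55,-330),(55,-330),(55,330),(-55,330))],[(-22,-25,138),(-22,25,138),(-187,25,145),(-187,-25,145)]):
        cv2.polylines(c,[pr(P)],True,(255,255,0),1)
    cv2.imwrite(f"pics/{n}1.png",c)
p={}
for nm,a,b,z in(("bobbin",(201,258),(270,302),0),("spool",None,(231,199),0),("dish",(283,327),(385,238),0),):
    print(nm,a and onz("scene",a,z).round(3),onz("side",b,z).round(3))
E
```

```text
[ 0.59886804  0.02908551 -0.25674866] [[3.9, 4.9], [0.9, -3.6], [1.2, -0.1], [-0.5, -0.2], [-0.2, 6.7], [0.1, 9.0], [0.3, 0.4], [0.0, -1.0], [-0.5, -0.2]]
bobbin [ 0.437 -0.058  0.   ] [ 0.43  -0.063  0.   ]
spool None [0.513 0.209 0.   ]
dish [ 0.721 -0.086  0.   ] [ 0.723 -0.097  0.   ]
```

View pics/scene1.png

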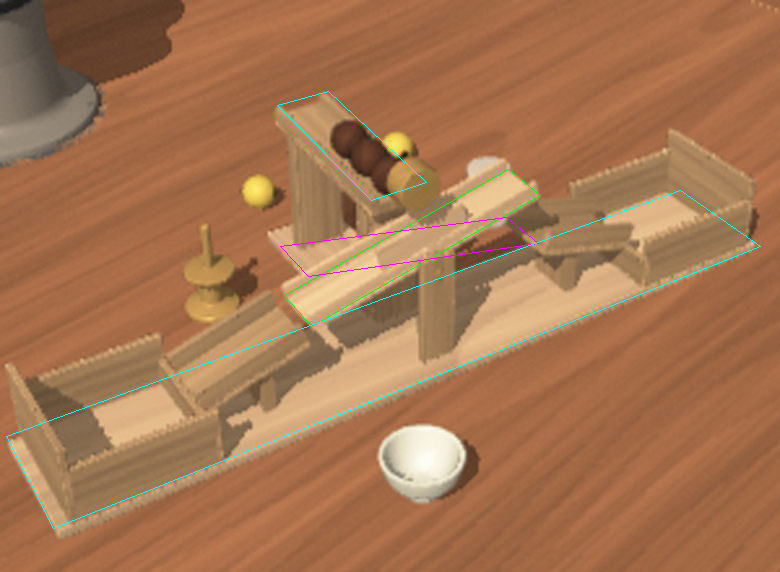

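View pics/side1.png

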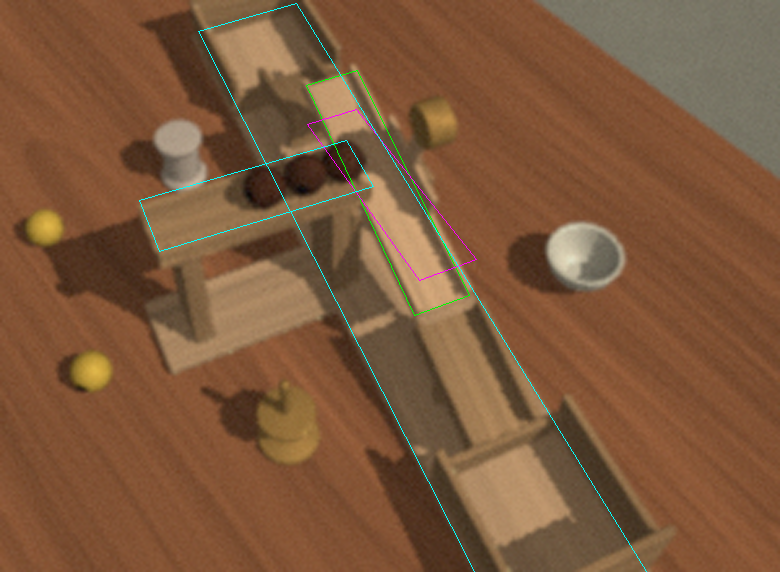

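Overlay: the +0.22 outline (green) matches the gate, so the left end is up and the beads must go left. I'll press the left end with one finger of the open gripper, keeping the TCP near sorter y = 147 mm so the body clears the weight. First I move above it and look.

```bash
python3 -m jog '[[[1,-0.037,-0.012,0,0],[1,-0.075,-0.024,0,0],[1,-0.112,-0.036,0,0],[1,-0.15,-0.048,0,-0.015],[1,-0.187,-0.06,0,-0.029]]]' | tail -3
python3 -m jog '[[[1,-0.037,-0.012,0,0],[1,-0.075,-0.024,0,0],[1,-0.112,-0.036,0,0],[1,-0.15,-0.048,0,0],[1,-0.187,-0.06,0,0]]]' | tail -3
python3 -m jog '[[[1,-0.037,-0.012,0,0],[1,-0.075,-0.024,0,0],[1,-0.112,-0.036,0,0],[1,-0.15,-0.048,0,0],[1,-0.187,-0.06,0,0]]]' | tail -3
python3 -m jog '[[[1,0,0,0,0],[1,0,0,0,0],[1,0,0,0,0]]]' | tail -3
python3 - <<'E'
from h import *
X=np.load("X.npy");s=robot.observe();im=robot.read_camera("wrist")[:,:,::-1].copy()
print(np.round(s["tool_pos"],4),np.round(s["tool_rot"],3))
np.savez("w1.npz",im=im,p=s["tool_pos"],r=s["tool_rot"])
pr=lambda P:proj("wrist",S(X,P),s)
big=cv2.resize(im,None,fx=1.42,fy=1.42,interpolation=cv2.INTER_CUBIC)
t=.22
for P,c in(([(x,y*np.cos(t),100+y*np.sin(t)) for x,y in((-19,-108),(19,-108),(19,108),(-19,108))],(0,255,0)),([(-22,-25,138),(-22,25,138),(-187,25,145),(-187,-25,145)],(255,255,0)),([(a,b,10) for a,b in((-55,-330),(55,-330),(55,330),(-55,330))],(255,0,255))):
    cv2.polylines(big,[(pr(P)*1.42).astype(int)],True,c,1)
cv2.imwrite("pics/w1.png",big)
E
```

```text
contact_force: [0.1, 0.9, 1.0]
opening: 0.0919
grip_force: 0.0
contact_force: [-0.4, 0.7, 0.3]
opening: 0.092
grip_force: 0.0
contact_force: [1.6, 0.9, -0.8]
opening: 0.0917
grip_force: 0.0
contact_force: [-1.1, -0.5, 1.1]
opening: 0.0918
grip_force: 0.0
[0.6414 0.1824 0.234 ] [-3.141e+00 -2.000e-03  2.884e+00]
```

View pics/w1.png

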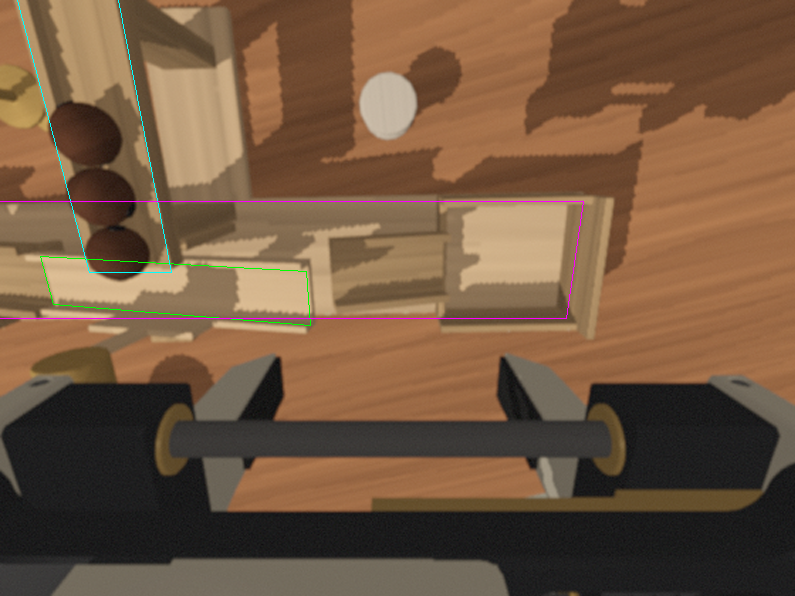

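Wrist view: the overlay fits the gate end (310,295), the lane and the beads (86,134), (102,195), (117,253) to about 2 mm. Next I shift 12 mm along -y and press down at about y = 92 mm.

```bash
python3 -m jog '[[[1,0.001,-0.012,0.02,0],[1,0.002,-0.012,0.045,0],[1,0.002,-0.012,0.07,0],[1,0.002,-0.012,0.09,0],[1,0.002,-0.012,0.095,0]]]'
python3 -m jog '[[[1,0,0,0.006,0],[1,0,0,0.012,0],[1,0,0,0.018,0],[1,0,0,0.024,0],[1,0,0,0.03,0]]]'
python3 -m jog '[[[1,0,0,0.004,0],[1,0,0,0.008,0],[1,0,0,0.01,0],[1,0,0,0.01,0]]]'
python3 - <<'E'
from h import *
cv2.imwrite("pics/s2.png",cv2.resize(robot.read_camera("scene")[140:360,120:420,::-1],None,fx=2.6,fy=2.6))
E
```

```text
time: 2.17
tool_pos: [0.6339, 0.1723, 0.1366]
tool_rot: [-3.139, -0.006, 2.887]
contact_force: [-0.4, -0.1, 0.1]
opening: 0.0917
grip_force: 0.0
time: 2.58
tool_pos: [0.6372, 0.1714, 0.1101]
tool_rot: [3.141, 0.001, 2.885]
contact_force: [0.5, 0.3, -0.3]
opening: 0.0919
grip_force: 0.0
time: 2.92
tool_pos: [0.6366, 0.1712, 0.0992]
tool_rot: [-3.141, -0.001, 2.885]
contact_force: [-0.4, 0.6, -0.8]
opening: 0.0916
grip_force: 0.0
```

View pics/s2.png

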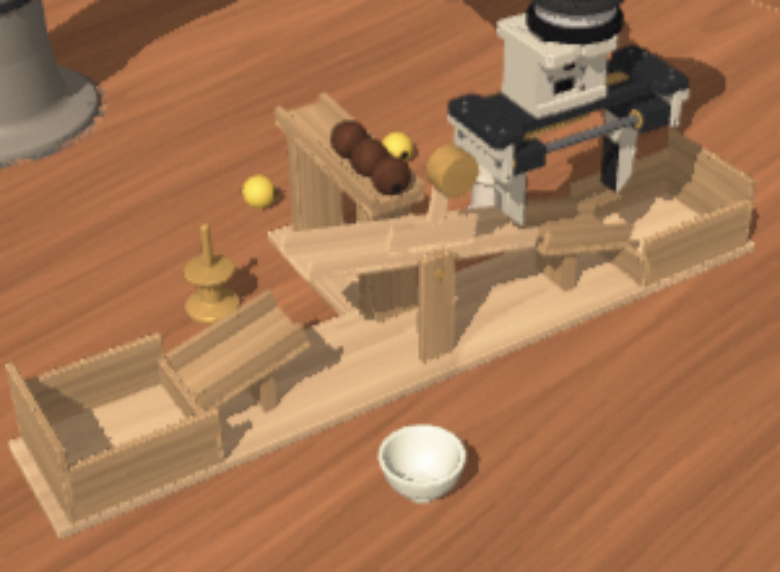

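The gate has rocked over: its left end is now down and the weight leans left at (452,170), with the beads undisturbed. Next I rise, close the fingers and go behind the beads.

```bash
python3 -m jog '[[[1,0,0,-0.02,0],[1,0,0,-0.05,0],[1,0,0,-0.085,0],[1,0,0,-0.115,0],[1,0,0,-0.13,0]]]' |head -2
python3 -m jog '[[[-1,0.02,-0.02,0,0],[-1,0.045,-0.045,0,0],[-1,0.072,-0.072,0,0],[-1,0.1,-0.1,0,0],[-1,0.125,-0.122,0,0]]]' 10|head -2
python3 -m jog '[[[-1,0.015,-0.015,0,0],[-1,0.025,-0.025,0,0],[-1,0.025,-0.025,0,0],[-1,0.025,-0.025,0,0]]]'
python3 - <<'E'
from h import *
X=np.load("X.npy");s=robot.observe();im=robot.read_camera("wrist")[:,:,::-1]
c,sn=np.cos(X[2]),np.sin(X[2]);d=np.array(s["tool_pos"][:2])-X[:2];print("sorter",c*d[0]+sn*d[1],-sn*d[0]+c*d[1])
big=cv2.resize(im,None,fx=1.42,fy=1.42)
pr=lambda P:(proj("wrist",S(X,P),s)*1.42).astype(int)
cv2.polylines(big,[pr([(-22,-25,138),(-22,25,138),(-187,25,145),(-187,-25,145)])],True,(255,255,0),1)
cv2.imwrite("pics/w2.png",big)
E
```

```text
time: 3.38
tool_pos: [0.6382, 0.1715, 0.235]
time: 3.8
tool_pos: [0.4828, 0.084, 0.23]
time: 4.13
tool_pos: [0.4547, 0.0671, 0.2305]
tool_rot: [3.141, 0.002, 2.884]
contact_force: [0.9, -0.3, -0.3]
opening: 0.0365
grip_force: 0.0
sorter -0.14908431912656886 0.00013979937106586848
```

View pics/w2.png

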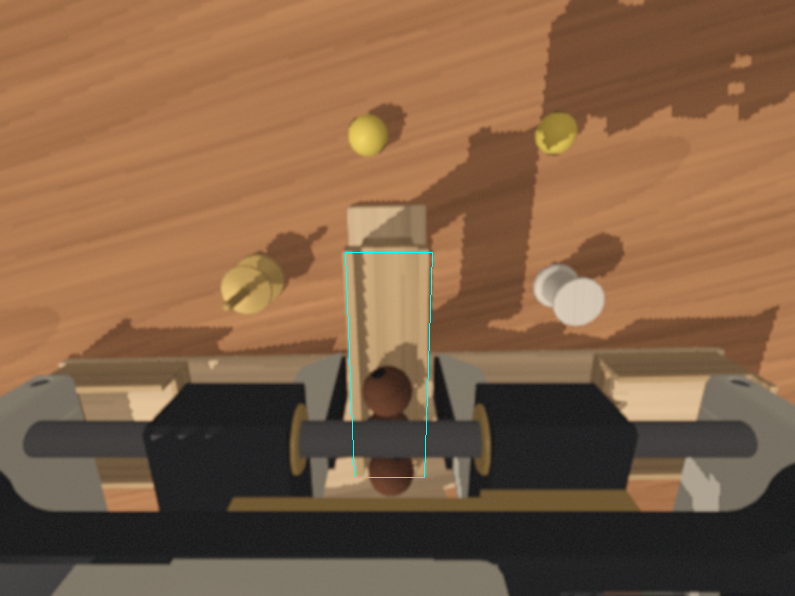

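Wrist view: the lane is centred under the hand, with bead3 at (386,390). The bobbin (250,285) and spool (575,297) are clear. Next I finish closing and descend.

```bash
python3 -m jog '[[[-1,0,0,0.01,0],[-1,0,0,0.02,0],[-1,0,0,0.03,0],[-1,0,0,0.04,0],[-1,0,0,0.05,0]]]' | tail -3
python3 -m jog '[[[-1,0,0,0.01,0],[-1,0,0,0.018,0],[-1,0,0,0.024,0],[-1,0,0,0.026,0],[-1,0,0,0.026,0]]]'
python3 -m jog '[[[-1,-0.005,0,0,0],[-1,-0.01,0,0,0],[-1,-0.015,0,0.001,0],[-1,-0.02,0,0.001,0],[-1,-0.024,0,0.001,0]]]'
```

```text
contact_force: [-0.2, -0.1, 0.5]
opening: 0.002
grip_force: 0.0
time: 5.02
tool_pos: [0.4545, 0.0674, 0.1533]
tool_rot: [-3.142, -0.001, 2.885]
contact_force: [-0.6, -0.6, -0.3]
opening: 0.0001
grip_force: 0.0
time: 5.43
tool_pos: [0.4784, 0.0609, 0.1529]
tool_rot: [3.141, 0.001, 2.885]
contact_force: [-0.6, 0.2, -0.0]
opening: 0.0004
grip_force: 0.1
```

```bash
python3 -m jog '[[[-1,-0.004,0,0,0],[-1,-0.008,0,0,0],[-1,-0.011,0,0,0],[-1,-0.014,0,0,0],[-1,-0.017,0,0.001,0]]]' | sed -n 2,4p
python3 -m jog '[[[-1,0,0,0,0],[-1,0,0,0,0],[-1,0,0,0,0],[-1,0,0,0,0],[-1,0,0,0,0]]]' | sed -n 2,4p
python3 -m jog '[[[-1,0,0,0,0],[-1,0,0,0,0],[-1,0,0,0,0],[-1,0,0,0,0],[-1,0,0,0,0]]]' | sed -n 2,4p
python3 - <<'E'
from h import *
cv2.imwrite("pics/s3.png",cv2.resize(robot.read_camera("scene")[140:360,120:420,::-1],None,fx=2.6,fy=2.6))
E
```

```text
tool_pos: [0.4944, 0.0567, 0.1518]
tool_rot: [3.141, 0.0, 2.885]
contact_force: [0.2, -0.1, 0.0]
tool_pos: [0.4939, 0.0568, 0.1517]
tool_rot: [3.141, -0.0, 2.885]
contact_force: [-0.2, -0.2, -0.5]
tool_pos: [0.494, 0.0568, 0.1517]
tool_rot: [3.141, -0.0, 2.885]
contact_force: [-0.1, -0.2, 0.5]
```

View pics/s3.png

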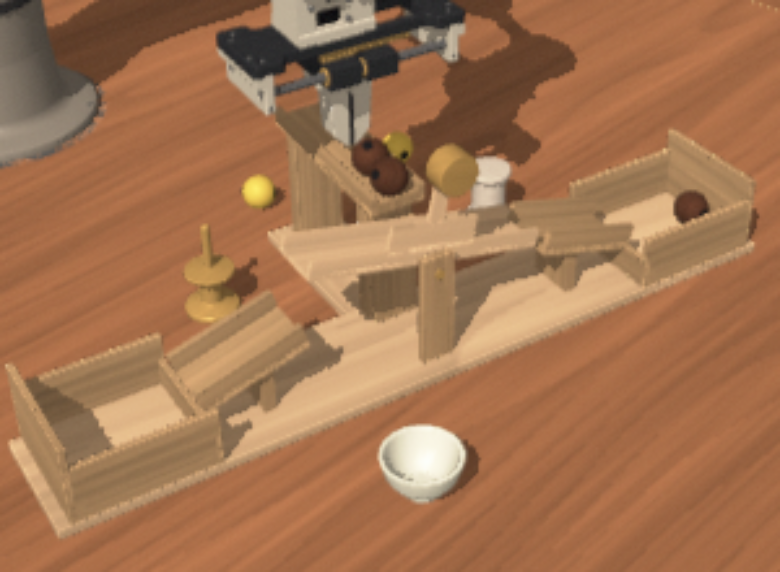

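The first bead lies in the left tray at (690,207); two wait at the lip. Next I push the second.

```bash
python3 -m jog '[[[-1,-0.004,0,0,0],[-1,-0.008,0,0,0],[-1,-0.012,0,0,0],[-1,-0.015,0,0.001,0],[-1,-0.018,0,0.001,0]]]' | sed -n 2,4p
python3 -m jog '[[[-1,-0.003,0,0,0],[-1,-0.006,0,0,0],[-1,-0.009,0,0,0],[-1,-0.012,0,0,0],[-1,-0.014,0,0,0]]]' | sed -n 2,4p
python3 -m jog '[[[-1,0,0,0,0],[-1,0,0,0,0],[-1,0,0,0,0],[-1,0,0,0,0],[-1,0,0,0,0]]]' | sed -n 2,4p
python3 -m jog '[[[-1,0,0,0,0],[-1,0,0,0,0],[-1,0,0,0,0],[-1,0,0,0,0],[-1,0,0,0,0]]]' | sed -n 2,4p
python3 - <<'E'
from h import *
cv2.imwrite("pics/s4.png",cv2.resize(robot.read_camera("scene")[140:360,120:420,::-1],None,fx=2.6,fy=2.6))
E
```

```text
tool_pos: [0.5118, 0.0521, 0.1505]
tool_rot: [3.142, -0.0, 2.885]
contact_force: [0.2, -0.4, 0.0]
tool_pos: [0.5254, 0.0486, 0.1507]
tool_rot: [3.141, 0.0, 2.885]
contact_force: [0.0, 0.8, -0.6]
tool_pos: [0.5249, 0.0487, 0.1507]
tool_rot: [3.141, -0.0, 2.885]
contact_force: [0.2, 0.6, -0.3]
tool_pos: [0.525, 0.0487, 0.1507]
tool_rot: [3.142, 0.0, 2.885]
contact_force: [-0.1, 0.0, 0.2]
```

View pics/s4.png

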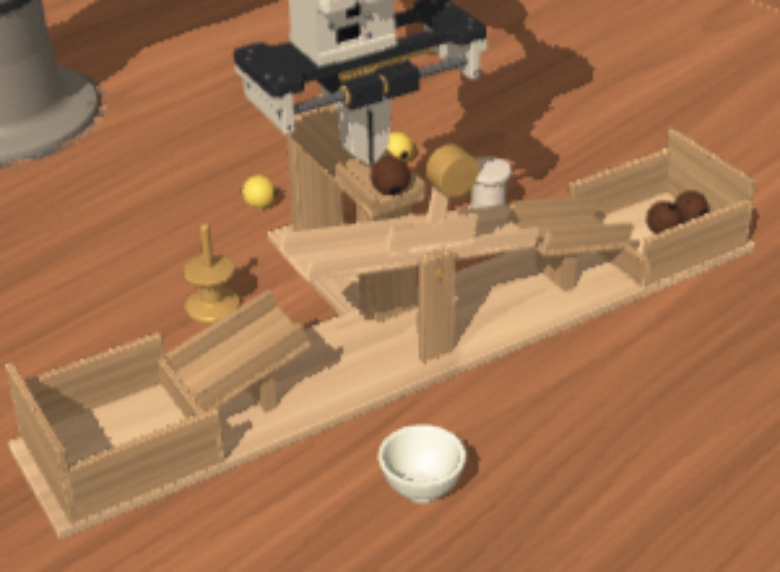

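Two beads are in the left tray. Now the third, then retreat.

```bash
python3 -m jog '[[[-1,-0.004,0,0,0],[-1,-0.008,0,0,0],[-1,-0.012,0,0,0],[-1,-0.015,0,0.001,0],[-1,-0.018,0,0.001,0]]]' | sed -n 2,4p
python3 -m jog '[[[-1,-0.003,0,0,0],[-1,-0.006,0,0,0],[-1,-0.009,0,0,0],[-1,-0.012,0,0,0],[-1,-0.015,0,0,0]]]' | sed -n 2,4p
python3 -m jog '[[[-1,0,0,0,0],[-1,0,0,0,0],[-1,0,0,0,0],[-1,0,0,0,0],[-1,0,0,0,0]]]' | sed -n 2,4p
python3 -m jog '[[[-1,0.02,0,-0.01,0],[-1,0.04,0,-0.03,0],[-1,0.06,0,-0.05,0],[-1,0.08,0,-0.08,0],[-1,0.08,0,-0.09,0]]]' | sed -n 2,4p
python3 -m jog '[[[-1,0,0,0,0],[-1,0,0,0,0],[-1,0,0,0,0],[-1,0,0,0,0],[-1,0,0,0,0]]]' | sed -n 1,4p
python3 - <<'E'
from h import *
cv2.imwrite("pics/s5.png",cv2.resize(robot.read_camera("scene")[140:360,120:420,::-1],None,fx=2.6,fy=2.6))
E
```

```text
tool_pos: [0.5427, 0.044, 0.1494]
tool_rot: [3.142, -0.0, 2.885]
contact_force: [-0.4, 0.3, 0.3]
tool_pos: [0.5572, 0.0402, 0.1497]
tool_rot: [3.142, 0.0, 2.885]
contact_force: [-0.2, 0.6, -1.0]
tool_pos: [0.5567, 0.0403, 0.1498]
tool_rot: [3.141, -0.0, 2.885]
contact_force: [-0.6, 1.0, -0.2]
tool_pos: [0.4777, 0.0615, 0.2433]
tool_rot: [3.141, 0.003, 2.886]
contact_force: [1.4, 0.6, -0.2]
time: 10.53
tool_pos: [0.4793, 0.0604, 0.2384]
tool_rot: [-3.141, -0.002, 2.884]
contact_force: [0.0, 1.4, 0.6]
```

View pics/s5.png

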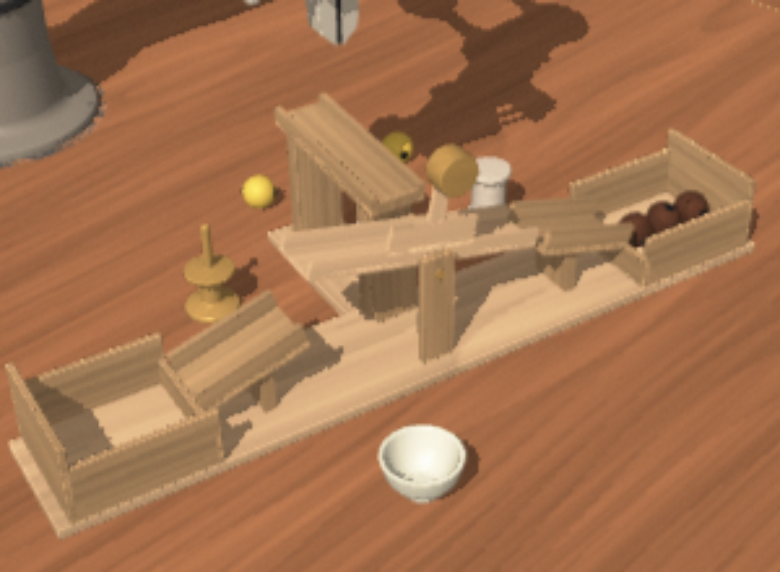

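All three beads appear to be in the left tray at (690,205), (662,217) and (635,228). I'll let them settle and check their coordinates.

```bash
python3 -m jog '[[[-1,0,0,0,0],[-1,0,0,0,0],[-1,0,0,0,0],[-1,0,0,0,0],[-1,0,0,0,0]]]' | head -1
python3 -m jog '[[[-1,0,0,0,0],[-1,0,0,0,0],[-1,0,0,0,0],[-1,0,0,0,0],[-1,0,0,0,0]]]' | head -1
python3 - <<'E'
from h import *
X=np.load("X.npy");c,s=np.cos(X[2]),np.sin(X[2])
for u in((690,205),(662,217),(635,226)):
    d=onz("scene",(120+u[0]/2.6,140+u[1]/2.6),.03)[:2]-X[:2];print((c*d[0]+s*d[1]).round(3),(-s*d[0]+c*d[1]).round(3))
a=cv2.imread("pics/s5.png");b=cv2.resize(robot.read_camera("scene")[140:360,120:420,::-1],None,fx=2.6,fy=2.6)
print(cv2.absdiff(a,b)[150:260,560:760].max())
cv2.imwrite("pics/end.png",np.hstack([cv2.resize(b[120:280,500:780],None,fx=1.4,fy=1.4),cv2.resize(robot.read_camera("side")[100:212,220:360,::-1],(280,224))]))
E
```

```text
time: 11.0
time: 11.42
-0.007 0.299
-0.005 0.265
-0.007 0.235
6
```

View pics/end.png

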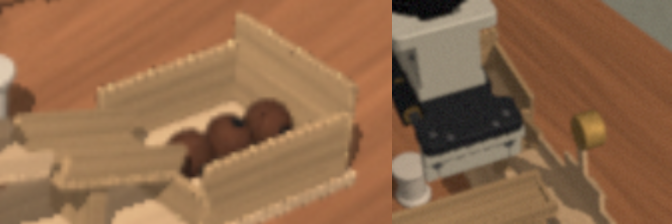

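The beads are at rest on the tray floor at y ≈ 235, 265 and 299 mm, inside the tray, and the bystanders have not moved.

```bash
python3 -c "
from cell import robot
print(robot.hand_in())"
```

```text
the job is handed in; nothing more can be done
None
```

I rocked the gate over to the left and pushed all three beads into the left tray, where they came to rest; nothing spilled, the bobbin, spool and dish were left where they stood, and I handed the job in after about 11.5 s.

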